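# Roll the long core pin onto the datum line

### The arm

A 7-joint arm with a two-finger parallel gripper is mounted at the origin on the work surface. World frame = base frame: x ahead of the robot, y to its left, z up, the work surface at z = 0. Lengths are in m, angles in rad, forces in N, time in s.
With the tool pointing down it reaches from about 0.375 to 0.925 m from the base axis. Payload 3.1 kg.
Tool frame: the origin (TCP) lies midway between the tips of the shut fingers; the grasp point (between the pads) lies 19 mm behind it; z points along the fingers, y is the direction in which the jaws open and shut (so a half turn about z gives the same grasp; the last joint's range is limited). The gripper opens to 85 mm and grips with 20 to 120 N. Pads are 22 mm wide; open, the fingers measure 114 mm over their backs; the gripper's body (76 mm by 85 mm) begins 54 mm behind the grasp point. The pads swing forward as they close: fully open they stand 13 mm farther back than shut.
Start: joints at [-1.386, 0.383, 0.044, 1.598, -0.018, 1.161, -0.05], TCP at [0.181, 0.624, 0.231] pointing down, gripper open.
Joint ranges: [-2.61, 2.61], [-0.41, 2.15], [-1.48, 1.57], [0, 2.5], [-1.57, 4.71], [0.05, 1.97], [-2.85, 2.85]. Speed limits (rad/s): [2.79, 2.79, 3.14, 3.14, 3.14, 3.14, 3.14].

### API

Orientations are given as [roll, pitch, yaw] about the fixed x, y, z axes, in that order (R = Rz(yaw) Ry(pitch) Rx(roll)).
In Python, from station import ctrl gives the robot as it stands.
- The arm moves only by the shell command python3 -m creep 'ROWS' [FORCE]. ROWS is a JSON object of lists of equal length, an entry for each row: "claw": the opening in per cent of the stroke, from 0 (shut) to 100 (fully open); "delta_pos": the shift along the world's x, y, z in mm, a list of three; "yaw": the turn about the world's z in degrees. A call has exactly 10 rows; each row shifts and turns the pose as measured when the row begins; what a row does not reach is not made up. A row lasts 1/10 s, in which the tool goes at most 50 mm and 8.59 degrees, less where a joint would pass 70% of its speed; a pose out of reach is approached as far as the arm can. A call is refused whole if a number of a shift passes 50 or a number of a turn 8.59, either way. A call with a gripper value outside its range is refused whole. The fingers move at their own pace and stop on an object; FORCE is the grip in N (left out, the last holds). Time passes only in rows, so rows that do not move let the fingers close, or fill a call up. It gives the time, the measured TCP pose, the force and the opening at its end, in the units of the state.
- ctrl.state(): the state, without advancing time (a new reading comes with each control period).
- ctrl.get_image(name): name is "scene" or "top" or "wrist"; returns a dict with "pixels" (400x640x3 uint8, red, green, blue), "fovy" (degrees; the focal length in pixels is half the picture's height over the tangent of half this angle, whatever the lens; pixels are square), "cx", "cy" (the principal point, pixels), "camera_from_world" (4x4, takes a point from world to camera coordinates). Camera axes: x right, y up, looking along -z (the intrinsics and any distortion apply to the point x, -y, -z); pixel columns grow to the right and rows downward; lengths in m; the calibration is good to about 2 mm. A picture is of the moment at which its call begins. There is no depth.
- ctrl.hand_in(): hands the job in, once; it reports no verdict.
Trained networks look in a picture, given as the dict that the camera call returned (one of the last four; its "shot" number tells which), for a name from the list of things; names that differ only in an ending like _2 or _b are one class to them, and where a whole thing is asked for, a point or a joint stands for the part that bears it (a point fixed in the world has none). Each returns a list of dicts, best first, with "conf" (0 to 1); they miss things now and then, are a little off and sometimes report something else, mostly with a low value. They report only what shows in the picture. A call takes as long as a camera call. They do not tell look-alikes from the thing itself.
- ctrl.recognise(name, picture): "centre" ([x, y, z] in m, in world coordinates, good to about 4 mm: the middle of the surface that is visible of it).
- ctrl.trace(name, picture): "pixels" (400x640 bool, what is visible of it).
- ctrl.tip_of(name, picture): "centre" ([x, y, z] in m, in world coordinates, good to about 4 mm: a listed point, or the origin of a listed thing).
The state is a dict: "clock": time; "joint_pos": joint angles; "qd": joint speeds; "effort": joint torques, N m; "tool_pos": TCP position; "orientation": TCP orientation; "contact_force": force on the tool from outside, world axes, zero at the start; "moment": the same for the moment, N m; "finger_gap": finger opening in m.
Only numpy, scipy, OpenCV 4.12 (cv2) and the standard library are available. Lean on these libraries where they do the work, as an engineer would, in place of code of your own. Each camera call takes 0.05 s, during which the arm holds its last target. There are 200 camera calls.

### The job

Two plain steel core pins lie on the white inspection board, one on each side of the black line. With the fingertips, without picking it up, push on the long pin so that it rolls over the board and comes to rest on the line, its full length centred over the line and parallel to it. Leave the short pin and everything else where it is.

Things in the scene. Friction and masses are not known exactly. Their poses are not given: they have to be found in the camera images.
- board: white plastic inspection board fixed to the bench, 250 x 320 mm, 10 mm thick, with a metal lip 6 mm high and 10 mm wide along its two short ends (+y and -y). Origin at the centre of its underside, z up; its y axis runs along its 320 mm length, which is the way the pins roll
- line_mid (a point): middle of the straight black line on the board's top face (10 mm above the bench), 170 mm long, 4 mm wide, flush (nothing to feel). x runs along the line, y across it, z up. It crosses the board's width near its middle; the pins lie one on either side of it, roughly parallel to it (within 3 degrees)
- long_pin_center (a point): middle of the LONG core pin: steel cylinder lying on the board, diameter 30, length 120 mm, 0.4 to 0.75 kg. Point on its axis, 15 mm above the board's top; x is the pin's axis, y and z turn as it rolls. Starts 5.5 to 10.5 cm from the line, either side. Slight rolling resistance: from a slow roll it stops within mm. A fingertip pressed on its top and moved sideways rolls it half as far as the tip moves
- short_pin_center (a point): middle of the SHORT core pin: the same steel cylinder, diameter 30 mm but only 70 mm long, lying on the other side of the line. Same kind of frame. To be left alone
- acrylic_block: clear acrylic block, 30 x 80 x 22 mm, lying on the board near its far long edge; origin at the centre of its underside. To be left alone
- collar: green plastic ring, 28 mm across, 12 mm high, lying on the board near its edge towards the robot; origin at the centre of its underside. To be left alone
- bottle: white plastic bottle, 52 mm across, 120 mm high, standing on the bench off the board's -y end; origin at the centre of its underside. To be left alone
- acrylic_plate: clear acrylic slab, 100 x 70 x 24 mm, lying on the bench off the board's +y end; origin at the centre of its underside. To be left alone
- cup: open steel cup, 68 mm across, 60 mm high, standing on the bench off the board's -y end; origin at the centre of its underside. To be left alone
- syringe: empty plastic syringe lying on the bench off the board's +y end, about 125 mm long, 34 mm wide, 22 mm high; origin on the bench under its barrel, its x axis along the barrel. To be left alone
- long_pin: the LONG core pin itself; its origin is on its surface and turns with it, so use long_pin_center for where it is
Things that resemble listed ones, but are neither listed nor needed, are in the scene too. Leave any green or pink look-alike of the long_pin alone.

How it is judged:
By the outcome, as a careful person would: the job done as asked, in the order asked, and still so for the second after the job is handed in, with the robot touching nothing.
It also fails if it takes over 58 s, if anything falls off the work surface, if the arm or the gripper's body presses on something with over 40 N, if the wrist force passes 120 N, or if a joint passes its speed limit or range.

## Working session

There is one attempt and no reset: what is moved stays moved. The work goes in short steps, Python scripts to look and compute and a shell command to move; the robot and the scene stay as the last step left them, time stands still between calls to the robot, and variables do not carry over. Pictures are saved under pics/ and viewed, about 8 in all and at most 12, crops included, and the job is handed in when it is done.

```bash
mkdir -p pics; cat > h.py <<'E'
import numpy as np, cv2
from station import ctrl
def save(im,n): cv2.imwrite('pics/'+n,cv2.cvtColor(im['pixels'],cv2.COLOR_RGB2BGR))
def K(im):
    f=im['pixels'].shape[0]/2/np.tan(np.radians(im['fovy'])/2); return f
def proj(im,p):
    c=im['camera_from_world']@np.append(p,1); f=K(im); return np.array([im['cx']+f*c[0]/-c[2], im['cy']-f*c[1]/-c[2]])
def ray(im,u,v,z):
    f=K(im); T=np.linalg.inv(im['camera_from_world']); d=T[:3,:3]@np.array([(u-im['cx'])/f,-(v-im['cy'])/f,-1]); o=T[:3,3]
    return o+d*(z-o[2])/d[2]
E
python3 - <<'E'
from h import *
s=ctrl.state(); print({k:np.round(v,3).tolist() for k,v in s.items()})
for n in ['top','scene']:
    im=ctrl.get_image(n); save(im,n+'0.png'); print(n,[k for k in im], im['fovy'],im['cx'],im['cy'])
    for o in ['line_mid','long_pin_center','short_pin_center','board']:
        print(o,[(np.round(r['centre'],4).tolist(),round(r['conf'],2),proj(im,r['centre']).round().tolist()) for r in ctrl.tip_of(o,im)][:4])
E
```

```text
{'clock': 0.0, 'joint_pos': [-1.386, 0.384, 0.044, 1.6, -0.018, 1.161, -0.05], 'qd': [0.001, 0.0, 0.001, 0.001, -0.0, -0.002, -0.002], 'effort': [0.0, -43.346, 1.025, -24.951, 0.011, 0.011, 0.0], 'tool_pos': [0.181, 0.623, 0.23], 'orientation': [-3.139, 0.0, 2.859], 'contact_force': [-0.013, 1.007, -0.32], 'moment': [0.067, 0.026, 0.021], 'finger_gap': 0.086}
top ['pixels', 'fovy', 'cx', 'cy', 'camera_from_world', 'shot'] 44.42093721207978 319.06553134490974 198.2679534433022
line_mid [([0.5508, -0.0633, 0.0095], 0.56, [359.0, 214.0])]
long_pin_center [([0.6811, 0.296, 0.014], 0.77, [172.0, 169.0]), ([0.4299, 0.2919, 0.0141], 0.65, [179.0, 297.0])]
short_pin_center [([0.5744, 0.026, 0.0251], 0.58, [312.0, 206.0]), ([0.5334, -0.144, 0.0237], 0.57, [403.0, 217.0])]
board [([0.5537, -0.0528, -0.0031], 0.93, [353.0, 215.0])]
scene ['pixels', 'fovy', 'cx', 'cy', 'camera_from_world', 'shot'] 50.424006469296 323.04444810305586 204.57347480540022
line_mid [([0.5407, -0.0582, 0.0089], 0.43, [285.0, 212.0])]
long_pin_center [([0.4306, 0.2918, 0.0131], 0.94, [395.0, 139.0]), ([0.6826, 0.2921, 0.015], 0.84, [459.0, 198.0]), ([0.57, 0.0276, 0.0217], 0.69, [327.0, 203.0])]
short_pin_center [([0.5305, -0.1421, 0.0232], 0.77, [245.0, 217.0])]
board [([0.5485, -0.0564, -0.0003], 0.59, [288.0, 217.0])]
```

View pics/top0.png

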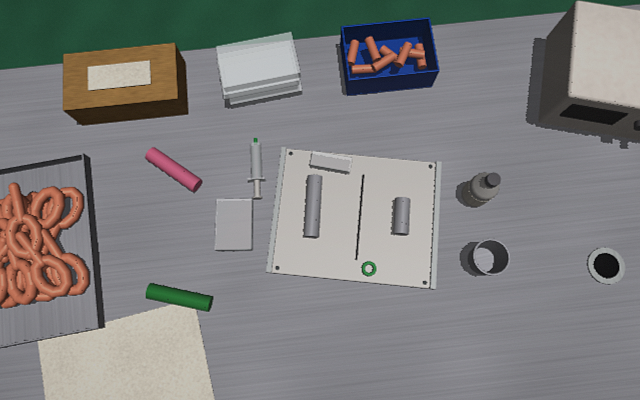

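View pics/scene0.png

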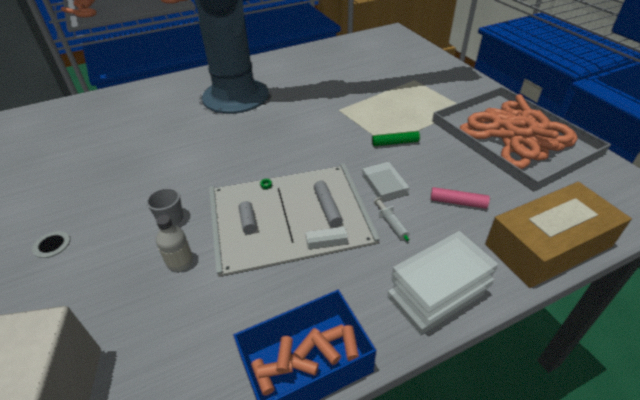

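The top view shows the grey long pin at about (313,206), the line at (360,217), the short pin at (401,215), the block at (330,162) and the collar at (369,268). The green and pink cylinders off the board are look-alikes. I'll measure the line and pin now.

```bash
cat >> h.py <<'E'
def pinfit(im,near,name='long_pin'):
    best=None
    for r in ctrl.trace(name,im):
        m=r['pixels'].astype(np.uint8); ys,xs=np.nonzero(m)
        if len(xs)<50: continue
        d=np.hypot(*(np.array([xs.mean(),ys.mean()])-proj(im,near)))
        if best is None or d<best[0]: best=(d,m,r['conf'])
    return best
def model_mask(im,p,L,r=.015,z=.025):
    x,y,a=p; u=np.array([np.cos(a),np.sin(a),0]); v=np.array([-u[1],u[0],0])
    pts=[proj(im,np.array([x,y,z])+s*L/2*u+r*(np.cos(t)*v+np.sin(t)*np.array([0,0,1]))) for s in(-1,1) for t in np.linspace(0,2*np.pi,24)]
    h=cv2.convexHull((np.array(pts)*16).astype(np.int32)); m=np.zeros((400,640),np.uint8); cv2.fillConvexPoly(m,h,255,cv2.LINE_AA,4); return m/255.
def fitpin(ims,p0,L,name='long_pin'):
    """fit x,y,angle of a lying cylinder to the traced silhouettes"""
    from scipy.optimize import minimize
    ms=[]
    for im in ims:
        b=pinfit(im,np.array([p0[0],p0[1],.025]),name)
        if b: ms.append((im,b[1])); 
    f=lambda q:sum(np.abs(model_mask(im,(q[0]/1e3,q[1]/1e3,q[2]/100),L)-m).sum()/m.sum() for im,m in ms)
    q0=np.array([p0[0]*1e3,p0[1]*1e3,p0[2]*100])
    r=minimize(f,q0,method='Nelder-Mead',options=dict(initial_simplex=[q0,q0+[8,0,0],q0+[0,8,0],q0+[0,0,8]]))
    return r.x/[1e3,1e3,100],r.fun/max(1,len(ms)),len(ms)
def linefit(im,p0,L=.17,win=.02,z=.01,a0=0.):
    """dark pixels on board near p0 -> centre, angle, length"""
    g=im['pixels'].max(2); P=[]
    c=[proj(im,np.array([p0[0]+sx*.1,p0[1]+sy*win,z])) for sx in(-1,1) for sy in(-1,1)]
    m=np.zeros(g.shape,np.uint8); cv2.fillConvexPoly(m,cv2.convexHull(np.array(c).astype(np.int32)),1)
    d=((g<95)&(m>0)).astype(np.uint8); n,l,st,_=cv2.connectedComponentsWithStats(d,connectivity=8)
    k=1+np.argmax(st[1:,3]+st[1:,2]); ys,xs=np.nonzero(l==k)
    W=np.array([ray(im,x,y,z)[:2] for x,y in zip(xs,ys)])
    (w,V)=np.linalg.eigh(np.cov(W.T)); u=V[:,1]*np.sign(V[0,1]); t=(W-W.mean(0))@u
    return (W.mean(0)+u*(t.max()+t.min())/2).round(4), round(float(np.arctan2(u[1],u[0])),4), round(t.max()-t.min(),4), len(W)
E
python3 - <<'E'
from h import *
A=ctrl.get_image('top');B=ctrl.get_image('scene')
for im in(A,B): print('line',linefit(im,(.55,-.06)))
for ims in([A],[B],[A,B]): print('long',fitpin(ims,(.572,.027,-.1),.12)); 
for ims in([A,B],): print('short',fitpin(ims,(.532,-.143,0),.07,'short_pin_center'))
for im in (A,B):
  for o in ['acrylic_block','collar']: print(o,[(np.round(r['centre'],3).tolist(),round(r['conf'],2)) for r in ctrl.tip_of(o,im)][:2])
print(ctrl.state()['clock'])
E
```

```text
line (array([ 0.5467, -0.0629]), -0.2077, np.float64(0.1674), 126)
line (array([ 0.5462, -0.0612]), -0.2096, np.float64(0.1621), 76)
long (array([ 0.57465198,  0.02432153, -0.1664972 ]), np.float64(0.19686188416090913), 1)
long (array([ 0.56967368,  0.0289383 , -0.17219744]), np.float64(0.1496581428270233), 1)
long (array([ 0.57220177,  0.02698198, -0.17979481]), np.float64(0.20194308286443835), 2)
short (array([ 0.53477237, -0.14026782, -0.19902932]), np.float64(0.21866747481567295), 2)
acrylic_block [([0.661, -0.024, 0.01], 0.79)]
collar [([0.446, -0.064, 0.009], 0.46)]
acrylic_block [([0.66, -0.018, 0.01], 0.79)]
collar [([0.442, -0.065, 0.008], 0.43)]
1.1
```

```bash
python3 -m creep '{"claw":[80,80,80,80,80,80,80,80,80,80],"delta_pos":[[20,-27,0],[20,-27,0],[20,-27,0],[20,-27,0],[20,-27,0],[20,-27,0],[20,-27,0],[20,-27,0],[20,-27,0],[20,-27,0]],"yaw":[-4,-4,-4,-4,-4,-4,-4,-4,-4,-4]}' 30
python3 -m creep '{"claw":[80,80,80,80,80,80,80,80,80,80],"delta_pos":[[20,-27,0],[20,-27,0],[20,-27,0],[20,-27,0],[20,-27,0],[20,-27,0],[20,-27,0],[20,-27,0],[20,-27,0],[0,0,0]],"yaw":[-4,-4,-4,-4,-4,-4,-4,-4,-4,0]}'
python3 - <<'E'
from h import *
im=ctrl.get_image('wrist'); save(im,'w1.png')
s=ctrl.state(); print(s['clock'],s['tool_pos'],s['orientation'],s['joint_pos'])
print('line',linefit(im,(.546,-.062)))
print('long',fitpin([im],(.572,.027,-.17),.12))
print([(np.round(r['centre'],4).tolist(),round(r['conf'],2)) for n in('long_pin_center','line_mid') for r in ctrl.tip_of(n,im)])
E
```

```text
clock: 2.1
tool_pos: [0.3802, 0.3498, 0.2326]
orientation: [3.135, -0.006, 2.147]
contact_force: [0.6, -0.3, 1.4]
finger_gap: 0.0684
clock: 3.1
tool_pos: [0.5698, 0.0902, 0.2365]
orientation: [3.126, -0.008, 1.483]
contact_force: [0.3, -0.1, -0.3]
finger_gap: 0.0682
3.15 [0.568508   0.09293996 0.23618278] [ 3.12764343 -0.00998659  1.48692641] [-0.74065904  0.25489402  0.59570703  1.81040846 -0.16582118  1.1081715
 -0.17182944]
line (array([ 0.5363, -0.0653]), -0.0877, np.float64(0.1865), 704)
long (array([ 0.57358961,  0.02484812, -0.1694275 ]), np.float64(0.08386696450732191), 1)
[([0.5763, 0.0267, 0.021], 0.95), ([0.5429, -0.0659, 0.0126], 0.76), ([0.5754, 0.0258, 0.0209], 0.72)]
```

View pics/w1.png

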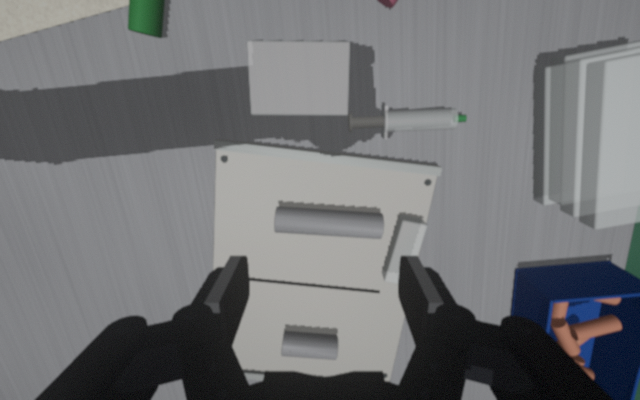

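The wrist view shows the long pin at (328,221), the line from (248,278) to (380,291), the block at (408,250) and the short pin at (310,343). The path is clear. I'm going down behind the pin on its +y side.

```bash
python3 -m creep '{"claw":[80,80,80,80,80,80,80,80,80,80],"delta_pos":[[4,-7,-5],[4,-7,-15],[4,-8,-20],[0,0,-25],[0,0,-25],[0,0,-25],[0,0,-25],[0,0,-20],[0,0,-5],[0,0,0]],"yaw":[-1.6,-1.6,-1.7,0,0,0,0,0,0,0]}'
python3 - <<'E'
from h import *
s=ctrl.state(); print(s['clock'],s['tool_pos'],s['orientation'])
E
```

```text
clock: 4.3
tool_pos: [0.5731, 0.0797, 0.0558]
orientation: [3.137, -0.011, 1.41]
contact_force: [-0.0, 1.0, 0.1]
finger_gap: 0.0683
4.3 [0.57309508 0.07965599 0.05576833] [ 3.13650983 -0.01116647  1.40988108]
```

```bash
python3 -m creep '{"claw":[80,80,80,80,80,80,80,80,80,80],"delta_pos":[[3,-2,0],[3,-2,0],[2,-2,-5],[0,0,-10],[0,0,-10],[0,0,-8],[0,0,-4],[0,0,0],[0,0,0],[0,0,0]],"yaw":[-0.3,-0.3,0,0,0,0,0,0,0,0]}'
python3 - <<'E'
from h import *
im=ctrl.get_image('wrist'); save(im,'w2.png')
s=ctrl.state(); print(s['clock'],s['tool_pos'],s['orientation'],s['contact_force'])
p,r,_=fitpin([im],(.572,.027,-.17),.12); print('long',p,r)
E
```

```text
clock: 5.3
tool_pos: [0.5846, 0.0736, 0.0186]
orientation: [3.131, -0.014, 1.398]
contact_force: [-0.2, -0.4, 1.1]
finger_gap: 0.0682
5.35 [0.58466623 0.07356913 0.01867258] [ 3.13072668 -0.01391224  1.39807353] [0.46710041 0.091429   0.3479953 ]
long [ 0.59066667 -0.07433333  0.55      ] 1.0
```

View pics/w2.png

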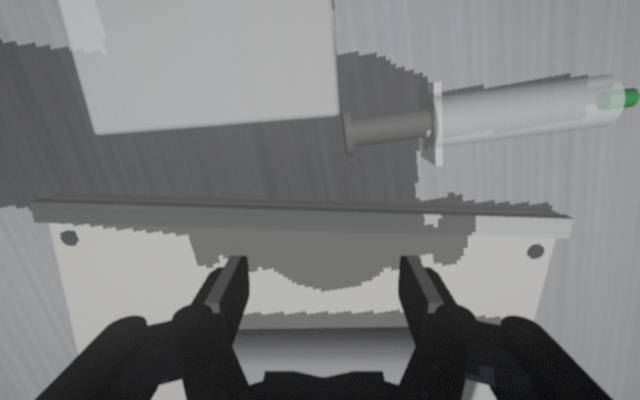

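The pin shows between the fingers at rows 325–375, parallel to the fingertip line, and nothing is touching yet. I'll push slowly in −y, square to the line.

```bash
python3 -m creep '{"claw":[80,80,80,80,80,80,80,80,80,80],"delta_pos":[[-0.8,-4,0],[-0.8,-4,0],[-0.8,-4,0],[-0.8,-4,0],[-0.8,-4,0],[-0.8,-4,0],[-0.8,-4,0],[-0.8,-4,0],[-0.8,-4,0],[-0.8,-4,0]],"yaw":[0,0,0,0,0,0,0,0,0,0]}'
python3 -m creep '{"claw":[80,80,80,80,80,80,80,80,80,80],"delta_pos":[[-0.8,-4,0],[-0.8,-4,0],[-0.8,-4,0],[-0.8,-4,0],[-0.8,-4,0],[-0.8,-4,0],[-0.8,-3,0],[-0.5,-2,0],[-0.2,-1,0],[0,0,0]],"yaw":[-0.3,-0.3,-0.3,-0.3,-0.3,-0.3,-0.3,0,0,0]}'
python3 - <<'E'
from h import *
n=np.array([.206,.978]);L=np.array([.5465,-.062])
A=ctrl.get_image('top');B=ctrl.get_image('scene'); save(A,'top1.png')
s=ctrl.state(); t=s['tool_pos'];print(s['clock'],t,s['orientation'],'tcp across',(t[:2]-L)@n)
c=t[:2]-n*.026
for nm,im in(('top',A),('scene',B)):
    p,r,_=fitpin([im],(c[0],c[1],-.2),.12); print(nm,p,r,'across',(p[:2]-L)@n, 'along',(p[:2]-L)@[.978,-.206])
E
```

```text
clock: 6.4
tool_pos: [0.5799, 0.0417, 0.024]
orientation: [3.128, -0.03, 1.403]
contact_force: [-1.2, 3.6, 5.9]
finger_gap: 0.0683
clock: 7.4
tool_pos: [0.5769, 0.0212, 0.0315]
orientation: [3.127, -0.048, 1.374]
contact_force: [-0.9, 1.3, 3.1]
finger_gap: 0.0681
7.5 [0.57692219 0.021273   0.03140297] [ 3.1266093  -0.04791128  1.37404314] tcp across 0.08770796526396961
top [ 1.05275137 -0.17393278 -5.23703704] 1.0 across -0.005182473254548539 along 0.5181719943433025
scene [-0.71376715  0.89362278  0.92      ] 1.0 across 0.6749840452639697 along -1.4293995612122572
```

```bash
python3 - <<'E'
from h import *
im=ctrl.get_image('wrist');A=cv2.imread('pics/top1.png');W=cv2.cvtColor(im['pixels'],cv2.COLOR_RGB2BGR)
B=ctrl.get_image('scene');Bp=cv2.cvtColor(B['pixels'],cv2.COLOR_RGB2BGR)
c=np.hstack([cv2.resize(A[130:310,240:460],(400,327)),cv2.resize(Bp[130:293,190:390],(400,327))])
cv2.imwrite('pics/c1.png',np.vstack([c,cv2.resize(W[140:],(800,270*800//640*260//270//1))])[:600])
E
```

```text
(no output)
```

View pics/c1.png

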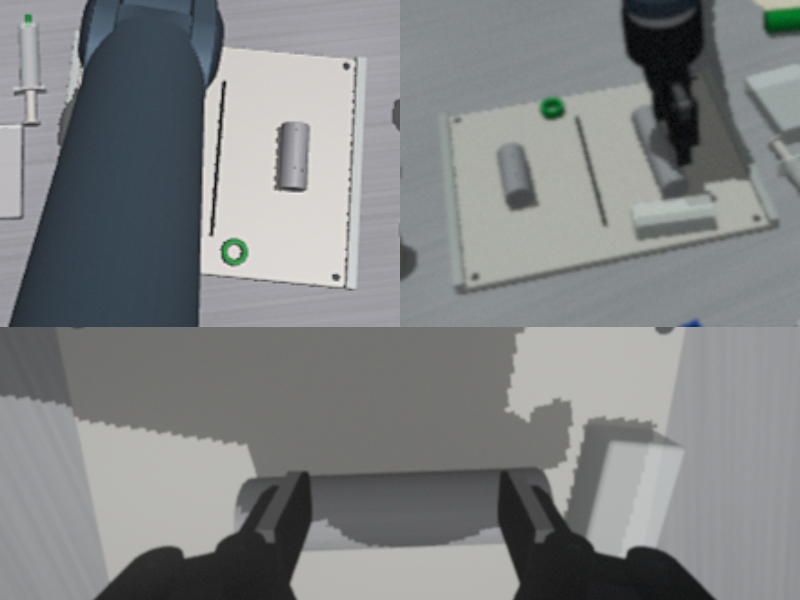

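The tips, sitting higher than I allowed for, have climbed onto the top of the pin (wrist view rows 275–350), and the pin is still between block and line. I'll lift off, back away, measure again and push lower.

```bash
python3 -m creep '{"claw":[80,80,80,80,80,80,80,80,80,80],"delta_pos":[[0,0,10],[0,0,15],[0,0,15],[2,10,10],[2,10,10],[2,10,10],[2,10,10],[0,3,10],[0,0,0],[0,0,0]],"yaw":[0,0,0,0,0,0,0,0,0,0]}'
python3 - <<'E'
from h import *
n=np.array([.206,.978]);L=np.array([.5465,-.062])
B=ctrl.get_image('scene');W=ctrl.get_image('wrist');save(W,'w3.png')
s=ctrl.state(); t=s['tool_pos'];print(s['clock'],t,s['orientation'],'tcp across',(t[:2]-L)@n)
for nm,im in(('wrist',W),('scene',B)):
    p,r,_=fitpin([im],(.57,.02,-.17),.12); print(nm,p,r,'across',(p[:2]-L)@n, 'along',(p[:2]-L)@[.978,-.206])
E
```

```text
clock: 8.7
tool_pos: [0.5857, 0.0693, 0.1296]
orientation: [3.124, -0.047, 1.377]
contact_force: [-0.1, 0.1, -0.6]
finger_gap: 0.0684
8.8 [0.58558389 0.06863235 0.12923066] [ 3.12412455 -0.04710679  1.3755644 ] tcp across 0.1358097187930415
wrist [ 0.57475296  0.00637619 -0.16596603] 0.09773212680878625 across 0.07269202219480261 along 0.013545901827833585
scene [ 0.56533947  0.01190093 -0.1630363 ] 0.3034016379515411 across 0.07615603888932444 along 0.0032014078930615833
```

```bash
python3 -m creep '{"claw":[80,80,80,80,80,80,80,80,80,80],"delta_pos":[[-1,-4,-20],[-1,-4,-25],[-1,-3,-25],[0,0,-20],[0,0,-10],[0,0,-4],[0,0,-2],[0,0,0],[0,0,0],[0,0,0]],"yaw":[0,0,0,0,0,0,0,0,0,0]}'
python3 - <<'E'
from h import *
n=np.array([.206,.978]);L=np.array([.5465,-.062])
s=ctrl.state(); t=s['tool_pos'];print(s['orientation'],'tcp across',(t[:2]-L)@n)
E
```

```text
clock: 9.9
tool_pos: [0.5831, 0.0526, 0.0198]
orientation: [3.123, -0.046, 1.369]
contact_force: [-0.5, 0.6, -0.3]
finger_gap: 0.0682
[ 3.12275152 -0.04574634  1.36894853] tcp across 0.11964791365431618
```

```bash
python3 -m creep '{"claw":[80,80,80,80,80,80,80,80,80,80],"delta_pos":[[0,0,-4],[0,0,-4],[0,0,-3],[0,0,-1],[0,0,0],[-0.8,-4,0],[-0.8,-4,0],[-0.8,-4,0],[-0.8,-4,0],[-0.8,-4,0]],"yaw":[0,0,0,0,0,-0.1,-0.1,-0.1,-0.1,0]}'
python3 -m creep '{"claw":[80,80,80,80,80,80,80,80,80,80],"delta_pos":[[-0.8,-4,0],[-0.8,-4,0],[-0.8,-4,0],[-0.8,-4,0],[-0.8,-4,0],[-0.5,-2,0],[-0.5,-2,0],[0,0,0],[0,0,0],[0,0,0]],"yaw":[-0.1,-0.1,0,0,0,0,0,0,0,0]}'
python3 - <<'E'
from h import *
n=np.array([.206,.978]);L=np.array([.5465,-.062])
B=ctrl.get_image('scene');W=ctrl.get_image('wrist');save(W,'w4.png')
s=ctrl.state(); t=s['tool_pos'];print(s['clock'],t,s['orientation'],'tcp across',(t[:2]-L)@n)
for nm,im in(('wrist',W),('scene',B)):
    p,r,_=fitpin([im],(.565,-.0,-.19),.12); print(nm,p,r,'across',(p[:2]-L)@n, 'along',(p[:2]-L)@[.978,-.206])
E
```

```text
clock: 10.9
tool_pos: [0.5805, 0.0325, 0.0086]
orientation: [3.119, -0.048, 1.363]
contact_force: [1.2, 1.3, 0.7]
finger_gap: 0.0685
clock: 11.9
tool_pos: [0.5748, 0.0048, 0.0087]
orientation: [3.119, -0.048, 1.357]
contact_force: [-0.2, 0.2, 0.7]
finger_gap: 0.0684
12.0 [0.57483805 0.00491037 0.00877767] [ 3.11929478 -0.0476673   1.35744613] tcp across 0.07127598076565979
wrist [ 0.57245196 -0.02457499 -0.16024812] 0.8336132982476017 across 0.04194776354167409 along 0.017671460976337004
scene [ 0.56305813 -0.02040127 -0.16893327] 0.10474020311137366 across 0.044094530414695306 along 0.007624516474853523
```

```bash
python3 -m creep '{"claw":[80,80,80,80,80,80,80,80,80,80],"delta_pos":[[-0.8,-4,0],[-0.8,-4,0],[-0.8,-4,0],[-0.8,-4,0],[-0.8,-4,0],[-0.8,-4,0],[-0.6,-3,0],[-0.4,-2,0],[-0.4,-2,0],[0,0,0]],"yaw":[0.1,0.1,0.1,0,0,0,0,0,0,0]}'
python3 - <<'E'
from h import *
n=np.array([.206,.978]);L=np.array([.5465,-.062])
B=ctrl.get_image('scene');save(B,'s4.png')
s=ctrl.state(); t=s['tool_pos'];print(s['clock'],t,s['orientation'],'tcp across',(t[:2]-L)@n)
for nm,im in(('scene',B),):
    p,r,_=fitpin([im],(.555,-.04,-.19),.12); print(nm,p,r,'across',(p[:2]-L)@n, 'along',(p[:2]-L)@[.978,-.206])
E
```

```text
clock: 13.1
tool_pos: [0.5687, -0.0287, 0.0093]
orientation: [3.118, -0.049, 1.363]
contact_force: [-1.2, 0.5, 0.0]
finger_gap: 0.0683
13.15 [ 0.56860557 -0.02847708  0.00922366] [ 3.11833516 -0.04856452  1.36322616] tcp across 0.037339164951018085
scene [ 0.55697719 -0.05338681 -0.18531213] 0.21820993381579762 across 0.010581999553889665 along 0.008472372955854944
```

```bash
python3 -m creep '{"claw":[80,80,80,80,80,80,80,80,80,80],"delta_pos":[[-0.4,-2,0],[-0.4,-2,0],[-0.4,-2,0],[-0.4,-2,0],[0,0,0],[0,0,0],[0,0,0],[2,10,0],[2,10,5],[2,10,10]],"yaw":[0,0,0,0,0,0,0,0,0,0]}'
python3 -m creep '{"claw":[80,80,80,80,80,80,80,80,80,80],"delta_pos":[[4,20,15],[4,20,20],[4,20,20],[4,20,20],[2,10,20],[0,0,20],[0,0,20],[0,0,10],[0,0,0],[0,0,0]],"yaw":[0,0,0,0,0,0,0,0,0,0]}'
cat > look.py <<'E'
from h import *
import sys
n=np.array([.206,.978]);L=np.array([.5465,-.062])
ims={k:ctrl.get_image(k) for k in('scene','wrist','top')}
s=ctrl.state(); t=s['tool_pos'];print(s['clock'],t,s['orientation'],'tcp across',(t[:2]-L)@n)
for nm,im in ims.items():
    save(im,f'{nm}_{sys.argv[1]}.png')
    p,r,_=fitpin([im],(.555,-.06,-.2),.12); print(nm,p,r,'across',(p[:2]-L)@n, 'along',(p[:2]-L)@[.978,-.206])
E
python3 look.py 5
```

```text
clock: 14.2
tool_pos: [0.5713, -0.0064, 0.0233]
orientation: [3.122, -0.047, 1.361]
contact_force: [-0.2, -0.7, -0.3]
finger_gap: 0.0681
clock: 15.2
tool_pos: [0.5886, 0.1042, 0.177]
orientation: [3.122, -0.052, 1.378]
contact_force: [-0.4, 0.4, -0.8]
finger_gap: 0.0684
15.35 [0.58812124 0.10339041 0.17614787] [ 3.12324149 -0.0510406   1.37701788] tcp across 0.17032579258283684
scene [ 0.55609482 -0.0597456  -0.18617134] 0.22880796763149702 across 0.004181334128779429 along 0.008919324342520666
wrist [ 0.55931186 -0.06401989 -0.16841537] 0.05673174555574846 across 0.0006637923708694463 along 0.0129460963145513
top [ 0.55972197 -0.06477101 -0.16498214] 0.1445424836601307 across 1.3676302775522438e-05 along 0.01350191310925899
```

```bash
python3 - <<'E'
import cv2,numpy as np
a=cv2.imread('pics/top_5.png')[140:300,255:455]; w=cv2.imread('pics/wrist_5.png')
b=cv2.imread('pics/scene_5.png')[150:290,200:390]
cv2.imwrite('pics/c2.png',np.vstack([np.hstack([cv2.resize(a,(400,320),interpolation=2),cv2.resize(b,(400,295),interpolation=2)[:295] if 0 else cv2.resize(b,(400,320),interpolation=2)]),cv2.resize(w,(640,400))[120:,:,:].repeat(1,0)[:280].copy() if 0 else cv2.resize(w[160:384],(800,280))]))
E
```

```text
(no output)
```

View pics/c2.png

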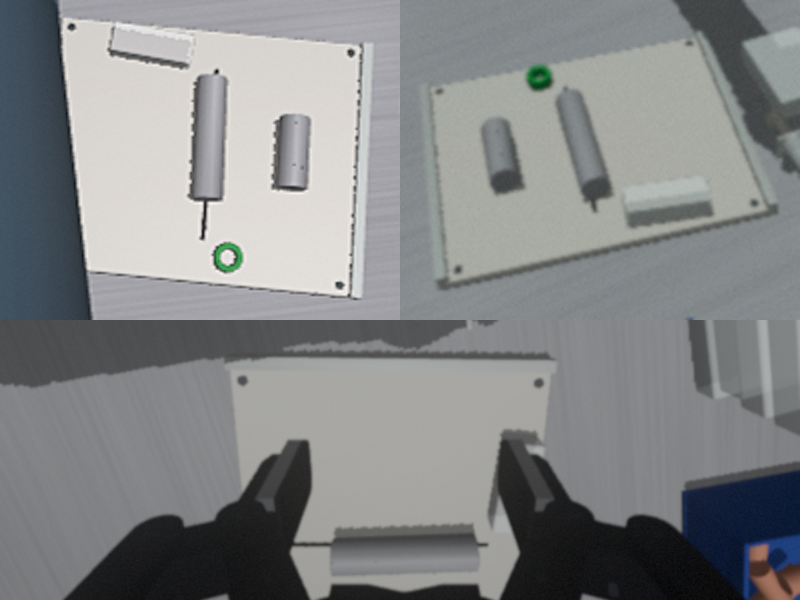

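The line shows at both ends of the pin. The pin is centred to about 1 mm, but its far end is about 2.5° off toward +y. One-sided pushes only roll it, so I'll straddle it with the jaws nearly closed but not gripping, and turn it with both fingertips.

```bash
python3 -m creep '{"claw":[60,60,60,60,60,60,60,60,60,60],"delta_pos":[[-3,-17,0],[-3,-17,0],[-3,-17,0],[-3,-17,0],[-3,-17,0],[-3,-17,0],[-3,-17,0],[-3,-17,0],[-3,-17,0],[-3,-14,0]],"yaw":[-8,-8,-8,-8,-8,-8,-8,-8,-8,-8]}'
python3 -m creep '{"claw":[60,60,60,60,60,60,60,60,60,60],"delta_pos":[[0,0,0],[0,0,0],[0,0,0],[0,0,0],[0,0,0],[0,0,0],[0,0,0],[0,0,0],[0,0,0],[0,0,0]],"yaw":[-5,-5,0,0,0,0,0,0,0,0]}'
python3 look.py 6; python3 -c "
from h import *; print(ctrl.state()['joint_pos'].round(2))"
```

```text
clock: 16.5
tool_pos: [0.5539, -0.0692, 0.1716]
orientation: [3.126, -0.046, -0.076]
contact_force: [0.7, -0.2, -0.3]
finger_gap: 0.051
clock: 17.5
tool_pos: [0.5516, -0.0732, 0.1702]
orientation: [3.123, -0.043, -0.26]
contact_force: [-0.8, -0.3, -0.5]
finger_gap: 0.0513
17.65 [ 0.55156043 -0.07327733  0.17013767] [ 3.1232025  -0.04295873 -0.26054296] tcp across -0.009986780867617638
scene [ 0.55755923 -0.06039166 -0.16354087] 0.11108317971063067 across 0.0038511566154659726 along 0.010484611660856782
wrist [ 0.55882931 -0.06416298 -0.16335956] 0.05895008642399996 across 0.00042444656498624917 along 0.012503635152017379
top [ 1.17007819 -0.27484774 -5.1491358 ] 1.0 across -0.0797079794238693 along 0.6537061028806584
[-0.79  0.38  1.    1.95 -0.37  0.97 -1.46]
```

```bash
python3 -m creep '{"claw":[60,60,60,60,60,60,60,60,60,60],"delta_pos":[[2,3,-10],[2,3,-20],[2,3,-20],[0,0,-20],[0,0,-20],[0,0,-15],[0,0,-5],[0,0,0],[0,0,0],[0,0,0]],"yaw":[1,1,1,0,0,0,0,0,0,0]}'
python3 look.py 7
```

```text
clock: 18.8
tool_pos: [0.5592, -0.0619, 0.0533]
orientation: [3.125, -0.044, -0.199]
contact_force: [0.6, 0.1, 0.1]
finger_gap: 0.0513
18.95 [ 0.55928818 -0.06184387  0.05346564] [ 3.124796   -0.04450398 -0.19940618] tcp across 0.0027870628102767427
scene [ 0.55515639 -0.06005305 -0.18566596] 0.1807219523895185 across 0.0036873329470672816 along 0.00806487728704359
wrist [ 0.5588193  -0.06388701 -0.16731416] 0.03315458966524346 across 0.0006922841618199426 along 0.012437002679031216
top [ 1.17007819 -0.27484774 -5.1491358 ] 1.0 across -0.0797079794238693 along 0.6537061028806584
```

View pics/wrist_7.png

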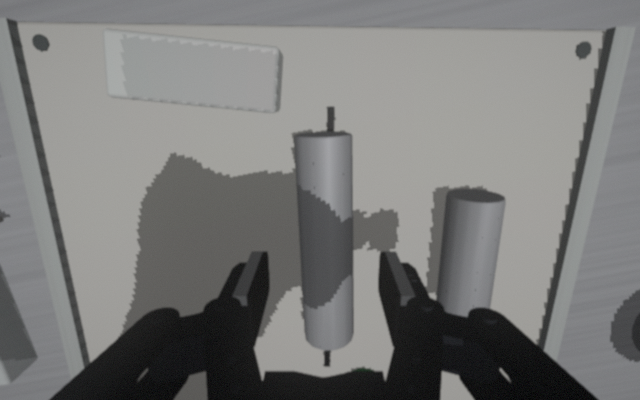

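Very clear view. The line shows at (331,119) beyond the far end and (327,358) at the near end, and the pin runs from (324,133) to (329,347). I'll compute the pin's pose relative to the line within this one image.

```bash
cat > rel.py <<'E'
from h import *
import sys
im=ctrl.get_image('wrist'); save(im,f'rel_{sys.argv[1]}.png')
p,r,_=fitpin([im],(.5575,-.063,-.19),.12)
g=im['pixels'].max(2).astype(float); pts=[]
u=np.array([.978,-.207]);n=np.array([.207,.978]);L=np.array([.5465,-.062])
for s in np.r_[np.arange(-.083,-.054,.001),np.arange(.074,.084,.001)]:
    off=np.arange(-.012,.012,.0003); v=[]
    for o in off:
        q=proj(im,np.append(L+s*u+o*n,.01)); v.append(cv2.getRectSubPix(g.astype(np.float32),(1,1),tuple(map(float,q)))[0,0] if 0<q[0]<639 and 0<q[1]<399 else 255)
    v=np.array(v); w=np.clip(np.median(v)-30-v,0,None)
    if 3<(w>20).sum()<24: pts.append((s,(w*off).sum()/w.sum(),(w>20).sum()*.3))
pts=np.array(pts); k,b=np.polyfit(pts[:,0],pts[:,1],1); print(np.round(pts[::3],4).tolist())
la=np.arctan2(u[1],u[0])+k; L2=L+b*n; n2=np.array([-np.sin(la),np.cos(la)])
t=ctrl.state(); print('line',L2,la,'pin',p,r,'\nacross mm',1e3*((p[:2]-L2)@n2),'dang deg',np.degrees(p[2]-la),'tcp across',1e3*((t['tool_pos'][:2]-L2)@n2),t['tool_pos'],t['orientation'],t['clock'])
E
python3 rel.py a
```

```text
[[-0.083, -0.001, 4.5], [-0.08, -0.0011, 3.9], [-0.077, -0.001, 3.9], [-0.074, -0.0009, 4.5], [0.074, -0.0012, 3.9], [0.077, -0.001, 4.2], [0.08, -0.0014, 4.2], [0.083, -0.0011, 3.6]]
line [ 0.5462729  -0.06307297] -0.20952102066829545 pin [ 0.55905702 -0.06381311 -0.1689285 ] 0.04234693447123278 
across mm 1.9350335419658704 dang deg 2.3257799093570006 tcp across 3.918786750053249 [ 0.55869381 -0.06170777  0.05286174] [ 3.12452149 -0.04320587 -0.19924819] 19.2
```

```bash
python3 -m creep '{"claw":[60,60,60,60,60,60,60,60,60,60],"delta_pos":[[-0.5,-2,0],[-0.5,-2,-5],[0,0,-10],[0,0,-10],[0,0,-8],[0,0,-5],[0,0,-3],[0,0,0],[0,0,0],[0,0,0]],"yaw":[0,0,0,0,0,0,0,0,0,0]}' 20
python3 rel.py b
```

```text
clock: 20.2
tool_pos: [0.5569, -0.066, 0.0077]
orientation: [3.125, -0.041, -0.199]
contact_force: [-0.9, -0.2, 0.1]
finger_gap: 0.051
[[0.074, -0.0011, 3.9], [0.077, -0.0009, 4.2], [0.08, -0.0013, 4.2], [0.083, -0.0011, 3.6]]
line [ 0.54644878 -0.06224198] -0.21950276266154134 pin [ 0.55849207 -0.06370635 -0.16920975] 0.12800274433314907 
across mm 1.1931283328774063 dang deg 2.8815774551301985 tcp across -1.3725485125641548 [ 0.55692169 -0.06598475  0.00766811] [ 3.12495918 -0.04106835 -0.19938227] 20.3
```

```bash
python3 -m creep '{"claw":[60,60,55,50,45,42,40,38,37,36],"delta_pos":[[0,0,4],[0,0.6,2],[0,0,0],[0,0,0],[0,0,0],[0,0,0],[0,0,0],[0,0,0],[0,0,0],[0,0,0]],"yaw":[-0.3,-0.3,0,0,0,0,0,0,0,0]}' 20
python3 rel.py c
```

```text
clock: 21.3
tool_pos: [0.5576, -0.0649, 0.0142]
orientation: [3.125, -0.043, -0.21]
contact_force: [-0.4, -0.2, 0.6]
finger_gap: 0.0306
[[-0.073, -0.0088, 6.6], [0.074, -0.0011, 3.6], [0.077, -0.001, 4.2], [0.08, -0.0013, 4.2], [0.083, -0.0011, 3.9]]
line [ 0.54655993 -0.06171683] -0.22504133578027888 pin [ 0.55827478 -0.06480526 -0.17054459] 0.14280897879513796 
across mm -0.3964225008195818 dang deg 3.1224333809644533 tcp across -0.615837633353453 [ 0.55753563 -0.06486114  0.01417223] [ 3.1249624  -0.04264472 -0.2101624 ] 21.4
```

```bash
python3 -m creep '{"claw":[36,36,36,36,36,36,36,36,36,36],"delta_pos":[[0,0,0],[0,0,0],[0,0,0],[0,0,0],[0,0,0],[0,0,0],[0,0,0],[0,0,0],[0,0,0],[0,0,0]],"yaw":[-0.5,-0.5,-0.5,-0.5,-0.5,0,0,0,0,0]}'
python3 rel.py d
```

```text
clock: 22.4
tool_pos: [0.5574, -0.0649, 0.0142]
orientation: [3.124, -0.042, -0.256]
contact_force: [0.3, -0.4, -0.4]
finger_gap: 0.0304
[[-0.056, 0.0002, 5.1], [0.076, -0.0009, 4.2], [0.079, -0.0013, 4.2], [0.082, -0.0012, 3.9]]
line [ 0.54642974 -0.06233197] -0.21841109995236585 pin [ 0.55827552 -0.06475038 -0.19614172] 0.11821309815001489 
across mm 0.2057692836978665 dang deg 1.2759414743432955 tcp across -0.1548724062522015 [ 0.55741569 -0.06492896  0.01416491] [ 3.12435067 -0.04231073 -0.25609354] 22.5
```

```bash
python3 -m creep '{"claw":[36,36,36,36,36,40,45,50,55,60],"delta_pos":[[0,0,0],[0,0,0],[0,0,0],[0,0,0],[0,0,0],[0,0,0],[0,0,0],[0,0,0],[0,0,0],[0,0,0]],"yaw":[-0.4,-0.3,0,0,0.2,0.5,0.5,0.5,0.5,0]}'
python3 -m creep '{"claw":[60,60,60,60,60,60,60,60,60,60],"delta_pos":[[0,0,0],[0,0,0],[0,0,8],[0,0,10],[0,0,12],[0,0,10],[0,0,0],[0,0,0],[0,0,0],[0,0,0]],"yaw":[0,0,0,0,0,0,0,0,0,0]}'
python3 rel.py e
```

```text
clock: 23.5
tool_pos: [0.5571, -0.0656, 0.0141]
orientation: [3.124, -0.042, -0.23]
contact_force: [-0.5, 0.5, -0.5]
finger_gap: 0.0517
clock: 24.5
tool_pos: [0.558, -0.0656, 0.059]
orientation: [3.125, -0.045, -0.23]
contact_force: [-0.4, -0.4, -0.2]
finger_gap: 0.0515
[[-0.083, -0.0009, 3.9], [-0.08, -0.0011, 3.9], [-0.077, -0.001, 3.9], [-0.074, -0.0009, 4.5], [-0.071, -0.0012, 2.7], [0.076, -0.001, 3.9], [0.079, -0.0013, 4.2], [0.082, -0.0012, 3.9]]
line [ 0.54627211 -0.06307668] -0.20932248197861403 pin [ 0.5575 -0.063  -0.19  ] 0.0 
across mm 2.4081330239381544 dang deg 1.1070966670921758 tcp across -0.09335569088493709 [ 0.55787291 -0.06563653  0.05887259] [ 3.12505941 -0.04462779 -0.22991098] 24.6
```

Line found, but the pin wasn't detected in that frame, so I'm retaking it.

```bash
python3 rel.py f; python3 rel.py g
```

```text
[[-0.083, -0.0009, 3.9], [-0.08, -0.0012, 3.9], [-0.077, -0.0009, 3.9], [-0.074, -0.0009, 4.5], [-0.071, -0.0012, 3.3], [0.076, -0.001, 3.9], [0.079, -0.0013, 4.2], [0.082, -0.0012, 3.9]]
line [ 0.54627307 -0.06307214] -0.20939559175799716 pin [ 0.55848    -0.06505183 -0.20797336] 0.041648726662336016 
across mm 0.6009940923345193 dang deg 0.0814877032648054 tcp across -0.14332338903065067 [ 0.5579122  -0.06569211  0.05888412] [ 3.12501171 -0.04468484 -0.23005143] 24.7
[[-0.083, -0.0009, 4.5], [-0.08, -0.0011, 3.9], [-0.077, -0.0009, 3.9], [-0.074, -0.0009, 4.5], [-0.071, -0.0012, 3.0], [0.076, -0.001, 4.2], [0.079, -0.0014, 4.2], [0.082, -0.0012, 3.9]]
line [ 0.54627368 -0.0630693 ] -0.2094989548306461 pin [ 0.55891291 -0.06495303 -0.20543093] 0.03148709110677614 
across mm 0.786039879799534 dang deg 0.23308049120425275 tcp across -0.19309856817181906 [ 0.55801194 -0.06576249  0.05899385] [ 3.12504559 -0.04489935 -0.2301375 ] 24.8
```

View pics/rel_e.png

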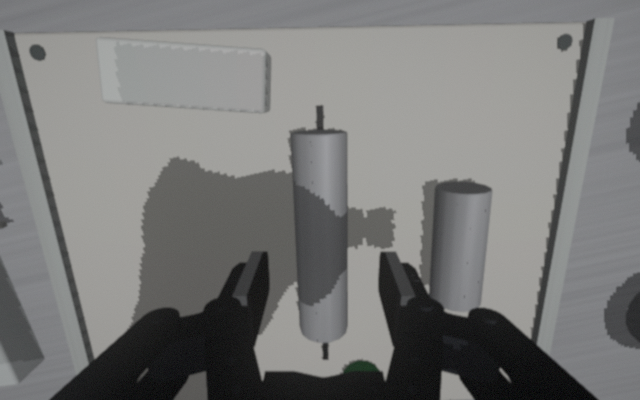

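The pin now lies within about 0.7 mm and 0.2° of the line, with line showing at both ends, at (320,117) and (325,352). I'll lift clear and make a final check.

```bash
python3 -m creep '{"claw":[60,60,60,60,60,60,60,60,60,60],"delta_pos":[[0,0,10],[0,0,20],[0,0,20],[0,0,20],[0,0,20],[0,0,10],[0,0,0],[0,0,0],[0,0,0],[0,0,0]],"yaw":[0,0,0,0,0,0,0,0,0,0]}'
python3 rel.py h; python3 - <<'E'
from h import *
B=ctrl.get_image('scene')
print('short',fitpin([B],(.532,-.143,-.2),.07,'short_pin_center'))
for o in ['acrylic_block','collar']: print(o,[(np.round(r['centre'],3).tolist(),round(r['conf'],2)) for r in ctrl.tip_of(o,B)][:2])
s=ctrl.state(); print(s['contact_force'],s['clock']); ctrl.hand_in()
E
```

```text
clock: 25.8
tool_pos: [0.5555, -0.0665, 0.1631]
orientation: [3.124, -0.041, -0.232]
contact_force: [-0.1, 0.6, 0.1]
finger_gap: 0.0516
[[-0.083, -0.001, 3.6], [-0.08, -0.0012, 3.6], [-0.077, -0.001, 3.6], [-0.074, -0.001, 3.6], [-0.071, -0.0012, 3.9], [-0.068, -0.001, 3.6], [-0.065, -0.0011, 3.6], [-0.062, -0.0012, 2.7], [0.076, -0.0011, 3.9], [0.079, -0.0014, 3.6], [0.082, -0.0014, 3.6]]
line [ 0.54625213 -0.0631711 ] -0.20974921393609142 pin [ 0.55846463 -0.06501085 -0.21429237] 0.05002074797455452 
across mm 0.7433984181880569 dang deg -0.26030362919914285 tcp across -1.4392754251538376 [ 0.55541601 -0.06659344  0.16307529] [ 3.12396189 -0.04080647 -0.23215868] 25.9
short (array([ 0.53288049, -0.13807376, -0.18903046]), np.float64(0.1748454336689631), 1)
acrylic_block [([0.658, -0.016, 0.011], 0.66)]
collar [([0.446, -0.065, 0.011], 0.42)]
[ 0.92648594 -0.24773418 -0.23531157] 26.1
the job is handed in; nothing more can be done
```

The long pin is on the line, parallel to it, and the job was handed in at about 26 s on the clock with the gripper clear above the board.

**How it went:**
- My first push was too high: the fingertips climbed onto the pin. I lifted off and pushed lower.
- Pushing from behind then rolled the pin to within about 2 mm of the line, but left it 2.3° off parallel. One-sided pushes only rolled it and would not turn it.
- I straddled it with the jaws set to about pin width and turned it with both fingertips. It was not gripped hard or lifted.

**Last checks:**
- **Position:** the last wrist view put the pin about 0.7 mm across from the line and 0.3° or less off parallel.
- **Along the line:** the pin's middle is about 12 mm toward +x from the line's middle. It started about 7 mm off, and I left it there because rolling does not correct it. Its full length still lies on the line, which shows at both ends.
- **Other things:** the short pin, block and collar measured where they began, within measurement error. I did not re-measure the bottle, cup, syringe or plate, but the arm was never brought down near them.

**Where measurements disagreed:** the scene camera read the pin about 3 mm farther toward +y than the wrist and top cameras did. I went by the wrist view because it shows pin and line in one picture. One wrist frame missed the pin, and I retook it.

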